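# Press the tools home in the drawer foam and shut the drawer

## Task

The adjustable wrench and the blue square have only been laid in their tight foam cutouts in the open drawer, and the drawer will not shut over them. Press both tools down until every part of each is fully home on the floor of its cutout, then push the drawer shut. Leave the things standing around where they are.

Things in the scene. Friction and masses are not known exactly. Their poses are not given: they have to be found in the camera images.
- foam (a point): Point on the flat top of the firm charcoal foam in the open drawer, 106 mm above the bench, midway across. x: the drawer's shutting direction; y: left; z: up. Drawer front at x -95 mm (inside), sides at y +-178. Cutouts have orange floors; a third holds a screwdriver, home already. The chest's front face is at x +95 as found; its top is 138 mm above the bench (a block on it, farther back: 166).
- pull (a point): Middle of the front face of the aluminium pull: a bar 14 mm high, 12 mm deep, 388 mm wide along the top of the red drawer front, spanning 96 to 110 mm above the bench. The red front, 12 mm behind the bar's face, reaches down to 65 mm. Axes as foam. Push it along +x to shut the drawer. The lower drawer is shut and stays so.
- drawer (a joint): The upper drawer's slide: 0 as found (open), 0.180 m fully shut. Slides with about 4 N of friction and stays where it is left. The chest's front rail is 6.5 mm above the foam and stops the drawer while a tool stands proud.
- wrench_head (a point): Top of the steel adjustable wrench, middle of its 40 mm wide head (wrench 155 mm long, 14 mm thick, 0.15 kg). x: along the wrench towards its jaws; z: up. As found its top is about 10.5 mm above the foam, as it rests on small springy foam lips at head and tail; pushed with about 5 to 15 N at each end it folds them, goes down and stays. Fully home its top is 1.5 mm above the foam.
- wrench_tail (a point): Top surface of the wrench near the end of its 18 mm wide handle, 98 mm behind wrench_head along the wrench's -x. Pressing here brings down the tail, pressing on wrench_head brings down the head.
- square_corner (a point): Top of the blue L-shaped clamping square, middle of its corner. Two arms 100 mm long (outside), 25 mm wide, 16 mm thick; 0.19 kg. x: along one arm (to square_side), y: along the other (to square_long), z: up. As found its top is about 11.5 mm above the foam, on foam lips; corner and both arm ends each need a push of about 5 to 15 N. Fully home its top is 1.5 mm above the foam.
- square_long (a point): Top surface of the square near the end of the arm that runs along y (left), on the arm's centre line, 75.5 mm from square_corner.
- square_side (a point): Top surface of the square near the end of the arm that runs along x (away from the robot), on the arm's centre line, 75.5 mm from square_corner.
- glue_bottle: White bottle, 62 mm across, 190 mm high, standing on the bench to the left; origin at the centre of its underside. Leave it standing.
- varnish_bottle: Small amber bottle with black cap, 38 mm across, 85 mm high, standing on the bench to the left; origin at the centre of its underside. Leave it.
- oil_can: Small dark oil can with a thin spout, 60 mm across, 117 mm high, standing on the bench to the left; origin at the centre of its underside. Leave it.
- spool: Blue spool with a brass top flange, 72 mm across, 71 mm high, standing on the bench to the right; origin at the centre of its underside. Leave it.
Things that resemble listed ones, but are neither listed nor needed, are in the scene too. Leave any brown or green look-alike of the part that bears wrench_head alone. There is more than one size of the part that bears square_corner; the job needs the larger.

How it is judged:
On the way:
1. the wrench and the square are pressed home all over while the drawer still stands open (moved in less than 50 mm) (z of each of wrench_head, wrench_tail, square_corner, square_long, square_side in the frame of foam below 0.0042 m and value of joint drawer below 0.05 m), for 0.2 s.
At the end, for the whole second after the job is handed in: The top of the wrench (head and tail) and of the square (corner and both arm ends) is less than 4.2 mm above the foam surface (1.5 mm when fully home), and the drawer is shut to within 8 mm and at rest (z of each of wrench_head, wrench_tail, square_corner, square_long, square_side in the frame of foam below 0.0042 m and value of joint drawer above 0.172 m and velocity of joint drawer below 0.01 m/s); the robot touches nothing.
It fails at once if a bystander is shifted by more than 30 mm or knocked over (distance of any of glue_bottle, varnish_bottle, oil_can, spool from where it was at the start of the episode above 0.03 m or angle between any of glue_bottle, varnish_bottle, oil_can, spool's own z axis and vertical above 0.5 rad).
It also fails if it takes over 53 s, if anything falls off the work surface, if the arm or the gripper's body presses on something with over 40 N, if the wrist force passes 120 N, or if a joint passes its speed limit or range.

## Robot

A 6-joint arm with a two-finger parallel gripper is mounted at the origin on the work surface. World frame = base frame: x ahead of the robot, y to its left, z up, the work surface at z = 0. Lengths are in m, angles in rad, forces in N, time in s.
With the tool pointing down it reaches from about 0.35 to 1 m from the base axis. Payload 7.1 kg.
Tool frame: the origin (TCP) lies at the very end of the fingers, on their centre line; the grasp point (between the pads) lies behind it (arm.grasp_offset is the z of the grasp point in the tool frame, in m); z points along the fingers, x is the direction in which the jaws open and shut, and the axes are right-handed (so a half turn about z gives the same grasp; the last joint's range is limited). The gripper opens to 85 mm and grips with 20 to 120 N. Pads are 22 mm wide; open, the fingers measure 114 mm over their backs; the gripper's body (76 mm by 85 mm) begins 54 mm behind the grasp point. The pads swing forward as they close: fully open they stand 13 mm farther back than shut.
Start: joints at [1.138, 0.423, 1.63, -0, 1.089, -0.019], TCP at [0.251, 0.572, 0.231] pointing down, gripper open.
Joint ranges: [-3, 3], [-0.9, 2.11], [0.09, 2.58], [-1.31, 4.45], [0.11, 2.69], [-2.54, 2.54]. Speed limits (rad/s): [2.39, 2.39, 3.01, 3.14, 3.14, 3.14].

## Interface

Orientations are given as a 3x3 rotation matrix whose columns are the frame's x, y, z axes.
In Python, from rig import arm, grab_frame gives the robot as it stands.
- The arm moves only by the tool play_rows, never from a script. Its argument "deltas" is a list of rows, each an object with "linear": the shift along the tool's x, y, z in m, a list of three; "yaw": the turn about the tool's z in rad; "grip": the gripper command: -1 is shut, 1 is fully open, values between are in proportion. A call has exactly 8 rows; each row shifts and turns the commanded pose from where the row before left it, along the tool's axes as they then stand; what a row does not reach is not made up. A row lasts 1/12 s, in which the tool goes at most 41.7 mm and 7.16 degrees, less where a joint would pass 70% of its speed; a pose out of reach is approached as far as the arm can. A call is refused whole if a number of a shift passes 0.0417 or a number of a turn 0.125, either way. A call with a gripper value outside its range is refused whole. The fingers move at their own pace and stop on an object; the grip force is fixed at half the most. Time passes only in rows, so rows that do not move let the fingers close, or fill a call up. It gives the time, the measured TCP pose, the force and the opening at its end, in the units of the state.
- arm.get_obs(): the state, without advancing time (a new reading comes with each control period).
- grab_frame(name): name is "scene" or "side" or "wrist"; returns a dict with "color" (384x512x3 uint8, blue, green, red), "z_map" (384x512 float32, m along the optical axis (not along the pixel's ray), 0 where there is no reading), "camera_matrix" (3x3 intrinsics, pixels), "R" (3x3) and "t" (3): a world point X has camera coordinates R X + t; the wrist camera has in their place "hand_eye" (4x4, takes a point from camera to tool coordinates, whose origin is the TCP and whose axes are the tool frame's). Camera axes: x right, y down, z forward; pixel columns grow to the right and rows downward; lengths in m; the calibration is good to about 2 mm. A picture is of the moment at which its call begins: read the wrist's pose just before it.
- arm.sign_off(): hands the job in, once; it reports no verdict.
The state is a dict: "time": time; "joint_positions": joint angles; "joint_velocities": joint speeds; "joint_efforts": joint torques, N m; "ee_pos": TCP position; "ee_rot": TCP orientation; "ft_force": force on the tool from outside, world axes, zero at the start; "torque": the same for the moment, N m; "opening": opening from 0.0 (shut) to 1.0 (fully open).
Only numpy, scipy, OpenCV 4.12 (cv2) and the standard library are available. Lean on these libraries where they do the work, as an engineer would, in place of code of your own. Each camera call takes 0.05 s, during which the arm holds its last target. There are 200 camera calls.

## Working session

There is one attempt and no reset: what is moved stays moved. The work goes in short steps, Python scripts to look and compute and a tool call to move; the robot and the scene stay as the last step left them, time stands still between calls to the robot, and variables do not carry over. Pictures are saved under pics/ and viewed, about 8 in all and at most 12, crops included, and the job is handed in when it is done.

Besides the shell and the picture viewer there is one more tool, called after "Call:" as name(argument=value, ...), one argument or row to a line, values as JSON. play_rows: Moves the arm, as the interface text tells. Its arguments: {"type":"object","properties":{"deltas":{"type":"array"}},"required":["deltas"]}

```bash
mkdir -p pics; ls
python3 - <<'E'
from rig import arm, grab_frame
import cv2,pickle
o=arm.get_obs(); print(o)
F={n:grab_frame(n) for n in("scene","side","wrist")}
pickle.dump((o,F),open("f0.pkl","wb"))
for n in F:
  cv2.imwrite(f"pics/{n}0.png",F[n]["color"])
  print(n,F[n]["camera_matrix"].round(1).tolist(),[ (k,F[n][k].round(3).tolist()) for k in F[n] if k in("R","t","hand_eye")])
E
```

```text
pics
{'time': 0.0, 'joint_positions': array([ 1.13799323e+00,  4.23823438e-01,  1.63067275e+00,  1.68336486e-05,
        1.08860754e+00, -1.90064467e-02]), 'joint_velocities': array([ 0.00205325,  0.00040141, -0.00046844,  0.00121735, -0.00029845,
        0.00271983]), 'joint_efforts': array([ 3.58789766e-03, -5.57400942e+01, -2.81737608e+01,  8.10522192e-05,
        7.52751745e-03, -1.78867617e-05]), 'ee_pos': array([0.25105611, 0.57177365, 0.23056333]), 'ee_rot': array([[ 4.02095099e-01,  9.15597680e-01, -6.47311344e-04],
       [ 9.15596663e-01, -4.02095617e-01, -1.36549237e-03],
       [-1.51052270e-03, -4.36183171e-05, -9.99998858e-01]]), 'ft_force': array([ 0.49810204, -0.72580217,  0.1744315 ]), 'torque': array([-0.02697981, -0.04158904,  0.011873  ]), 'opening': 0.9967864760853086}
scene [[492.3, 0.0, 255.4], [0.0, 492.3, 192.9], [0.0, 0.0, 1.0]] [('R', [[0.521, 0.853, 0.011], [0.728, -0.438, -0.527], [-0.445, 0.283, -0.85]]), ('t', [-0.287, -0.305, 1.65])]
side [[489.3, 0.0, 262.1], [0.0, 489.3, 194.1], [0.0, 0.0, 1.0]] [('R', [[0.929, -0.369, -0.015], [-0.197, -0.462, -0.865], [0.312, 0.807, -0.502]]), ('t', [-0.446, 0.199, 1.356])]
wrist [[343.1, 0.0, 260.7], [0.0, 343.1, 192.8], [0.0, 0.0, 1.0]] [('hand_eye', [[1.0, 0.001, 0.002, 0.0], [-0.001, 0.957, 0.289, -0.074], [-0.001, -0.289, 0.957, -0.141], [0.0, 0.0, 0.0, 1.0]])]
```

View pics/scene0.png

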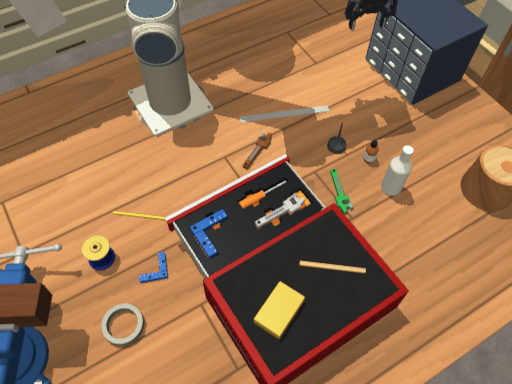

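View pics/side0.png

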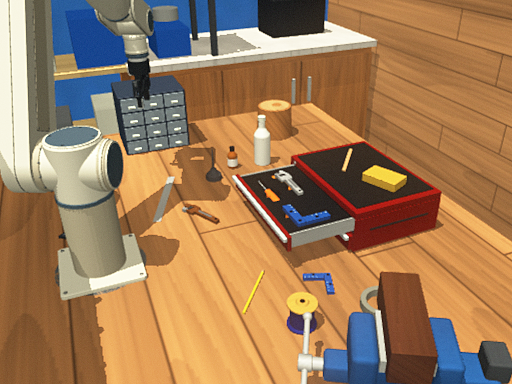

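```bash
cat > h.py <<'E'
import numpy as np,cv2,pickle
def cast(F,uv,z,obs=None):
    """pixels -> world points on plane z"""
    uv=np.atleast_2d(np.asarray(uv,float)); K=F["camera_matrix"]
    d=np.c_[uv,np.ones(len(uv))]@np.linalg.inv(K).T
    if "R" in F: R=F["R"].T; c=-R@F["t"]
    else:
        H=F["hand_eye"]; R=obs["ee_rot"]@H[:3,:3]; c=obs["ee_rot"]@H[:3,3]+obs["ee_pos"]
    d=d@R.T
    return c+d*((z-c[2])/d[:,2])[:,None]
E
python3 - <<'E'
from h import *
o,F=pickle.load(open("f0.pkl","rb"))
im=F["scene"]["color"]
cv2.imwrite("pics/crop0.png",cv2.resize(im[150:285,160:350],None,fx=4,fy=4,interpolation=cv2.INTER_CUBIC))
S=F["scene"]
for n,uv,z in[("wrench",(283,210),.116),("corner",(200,222),.117),("pullL",(288,161),.11),("pullR",(170,219),.11),("chestL",(335,207),.138),("chestR",(208,290),.138),("brown",(257,150),0),("green",(340,190),0),("glue",(395,187),0),("varn",(371,158),0),("oil",(337,147),0),("spool",(100,262),0)]:
    print(n,cast(S,uv,z)[0].round(3))
E
```

```text
wrench [0.598 0.055 0.116]
corner [ 0.517 -0.149  0.117]
pullL [0.469 0.157 0.11 ]
pullR [ 0.465 -0.211  0.11 ]
chestL [0.67  0.169 0.138]
chestR [ 0.698 -0.223  0.138]
brown [0.321 0.146 0.   ]
green [0.576 0.282 0.   ]
glue [0.653 0.43  0.   ]
varn [0.531 0.436 0.   ]
oil [0.441 0.37  0.   ]
spool [ 0.425 -0.419  0.   ]
```

View pics/crop0.png

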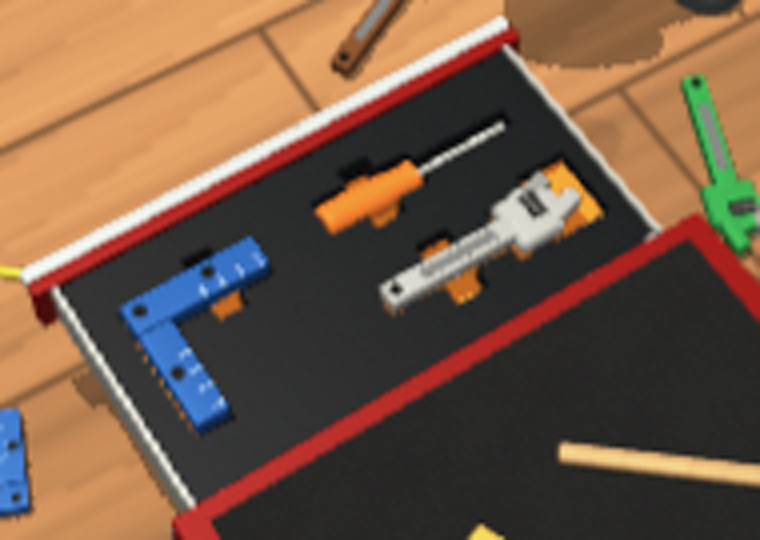

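Candidates: wrench: steel in drawer (283,210), brown (257,150), green (340,190) → I pick the steel one. Square: large in drawer (corner ≈ (194,227)), small on bench (157,270) → I pick the drawer one. The crop shows both standing in their orange-floored cutouts. Next I move above the drawer for a wrist view.

Call:
play_rows(
  deltas=[
    {"linear": [-0.027, 0.028, -0.012], "yaw": 0, "grip": -1},
    {"linear": [-0.027, 0.028, -0.012], "yaw": 0, "grip": -1},
    {"linear": [-0.027, 0.028, -0.012], "yaw": 0, "grip": -1},
    {"linear": [-0.027, 0.028, -0.012], "yaw": 0, "grip": -1},
    {"linear": [-0.027, 0.028, -0.012], "yaw": 0, "grip": -1},
    {"linear": [-0.027, 0.028, -0.012], "yaw": 0, "grip": -1},
    {"linear": [-0.027, 0.028, -0.012], "yaw": 0, "grip": -1},
    {"linear": [-0.027, 0.028, -0.012], "yaw": 0, "grip": -1},
  ],
)

```text
time: 0.82
ee_pos: [0.3696, 0.2825, 0.3278]
ee_rot: [[0.402, 0.916, -0.0], [0.916, -0.402, -0.0], [-0.0, -0.0, -1.0]]
ft_force: [0.3, 0.1, -0.2]
opening: -0.0
```

Call:
play_rows(
  deltas=[
    {"linear": [-0.027, 0.028, 0], "yaw": 0, "grip": -1},
    {"linear": [-0.027, 0.028, 0], "yaw": 0, "grip": -1},
    {"linear": [-0.027, 0.028, 0], "yaw": 0, "grip": -1},
    {"linear": [-0.027, 0.028, 0], "yaw": 0, "grip": -1},
    {"linear": [-0.027, 0.028, 0], "yaw": 0, "grip": -1},
    {"linear": [-0.027, 0.028, 0], "yaw": 0, "grip": -1},
    {"linear": [-0.027, 0.028, 0], "yaw": 0, "grip": -1},
    {"linear": [-0.027, 0.028, 0], "yaw": 0, "grip": -1},
  ],
)

```text
time: 1.48
ee_pos: [0.4879, -0.0054, 0.3273]
ee_rot: [[0.402, 0.916, 0.0], [0.916, -0.402, 0.0], [0.0, 0.0, -1.0]]
ft_force: [1.2, 0.8, 1.2]
opening: -0.001
```

Call:
play_rows(
  deltas=[
    {"linear": [0, 0, 0], "yaw": -0.1, "grip": -1},
    {"linear": [0, 0, 0], "yaw": -0.1, "grip": -1},
    {"linear": [0, 0, 0], "yaw": -0.1, "grip": -1},
    {"linear": [0, 0, 0], "yaw": -0.113, "grip": -1},
    {"linear": [0, 0, 0], "yaw": 0, "grip": -1},
    {"linear": [0, 0, 0], "yaw": 0, "grip": -1},
    {"linear": [0, 0, 0], "yaw": 0, "grip": -1},
    {"linear": [0, 0, 0], "yaw": 0, "grip": -1},
  ],
)

```text
time: 2.15
ee_pos: [0.4877, -0.0033, 0.3273]
ee_rot: [[0.003, 1.0, -0.0], [1.0, -0.003, -0.0], [-0.0, -0.0, -1.0]]
ft_force: [0.0, -0.3, 0.0]
opening: 0.003
```

Run:
```python
from rig import arm, grab_frame
from h import *
o=arm.get_obs(); print(o["time"],o["ee_pos"],o["ee_rot"].round(3).tolist(),o["joint_positions"].round(2),o["ft_force"],o["opening"],arm.grasp_offset)
F={n:grab_frame(n) for n in("wrist","scene","side")}
pickle.dump((o,F),open("f1.pkl","wb"))
cv2.imwrite("pics/w1.png",F["wrist"]["color"])
```

```text
2.15 [ 0.48769027 -0.00331334  0.32729768] [[0.003, 1.0, -0.0], [1.0, -0.003, -0.0], [-0.0, -0.0, -1.0]] [-0.03  0.11  1.82 -0.    1.21 -1.6 ] [ 0.01700114 -0.32870388  0.03659668] 0.0028913330272421134 -0.0187
```

View pics/w1.png

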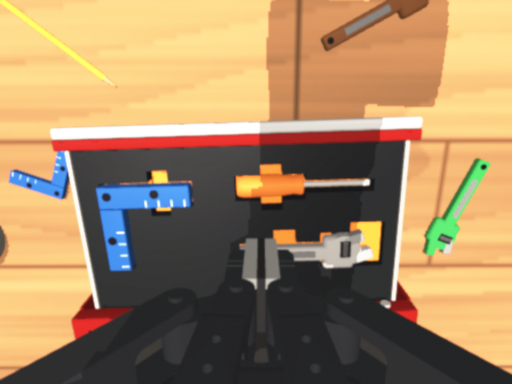

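The wrist view shows the square's outer corner at (97,187) with arms right (+y) and down (+x). The wrench head is at ≈(345,250), with its tail hidden behind the fingers at ≈(262,250). The decoys (brown, green, small square) are outside the drawer. Next I measure the points.

Run:
```python
from h import *
o,F=pickle.load(open("f1.pkl","rb")); o0,F0=pickle.load(open("f0.pkl","rb"))
def blob(F,lo,hi,roi,z,obs=None,name=""):
    hsv=cv2.cvtColor(F["color"],cv2.COLOR_BGR2HSV); m=cv2.inRange(hsv,lo,hi)
    r=np.zeros_like(m); x0,y0,x1,y1=roi; r[y0:y1,x0:x1]=m[y0:y1,x0:x1]
    c=max(cv2.findContours(r,cv2.RETR_EXTERNAL,cv2.CHAIN_APPROX_NONE)[0],key=cv2.contourArea)[:,0]
    P=cast(F,c,z,obs)[:,:2]; print(name,"n",len(c),"min",P.min(0).round(4),"max",P.max(0).round(4))
    rc=cv2.minAreaRect((P*1e3).astype(np.float32)); print("   rect",np.round(rc[0],1),np.round(rc[1],1),round(rc[2],2))
    return c,P
B=((100,120,60),(130,255,255))
for nm,f,ob,roi in(("wrist",F["wrist"],o,(80,170,200,280)),("scene",F0["scene"],None,(180,200,235,262)),("side",F0["side"],None,(280,195,335,232))):
    c,P=blob(f,*B,roi,.1175,ob,"sq "+nm)
    hull=cv2.approxPolyDP(c[:,None].astype(np.int32),4,True)[:,0]; print(hull.tolist(),cast(f,hull,.1175,ob)[:,:2].round(3).tolist())
G=((0,0,95),(180,60,255))
for nm,f,ob,roi in(("scene",F0["scene"],None,(250,185,314,232)),("side",F0["side"],None,(265,165,305,198))):
    c,P=blob(f,*G,roi,.1165,ob,"wr "+nm)
    i=P[:,1].argmin(); j=P[:,1].argmax(); print("   tail",P[i].round(4),"head",P[j].round(4),c[i],c[j])
c,P=blob(F["wrist"],*G,(295,225,375,275),.1165,o,"wrhead wrist")
for uv in((272,266),(300,130),(53,131),(420,118),(400,290),(95,305)): print(uv,cast(F["wrist"],uv,.11,o)[0].round(4))
```

```text
sq wrist n 395 min [ 0.5088 -0.179 ] max [ 0.6132 -0.0768]
   rect [ 560.4 -126.7] [103.4 102.1] 1.62
[[189, 184], [109, 184], [95, 189], [111, 271], [134, 265], [126, 210], [144, 208], [145, 199], [147, 208], [154, 208], [157, 199], [167, 206], [171, 198], [173, 207], [183, 207], [183, 198], [188, 207]] [[0.51, -0.078], [0.51, -0.163], [0.515, -0.179], [0.613, -0.174], [0.606, -0.147], [0.539, -0.149], [0.537, -0.129], [0.527, -0.127], [0.537, -0.126], [0.537, -0.118], [0.527, -0.114], [0.535, -0.104], [0.525, -0.099], [0.536, -0.097], [0.536, -0.087], [0.525, -0.086], [0.536, -0.081]]
sq scene n 137 min [ 0.5113 -0.1811] max [ 0.6192 -0.0799]
   rect [ 565.  -129.5] [106.1 101.7] 1.67
[[222, 209], [190, 226], [209, 257], [216, 250], [203, 231], [226, 218]] [[0.513, -0.081], [0.514, -0.177], [0.616, -0.177], [0.609, -0.153], [0.545, -0.155], [0.542, -0.086]]
sq side n 116 min [ 0.5051 -0.1924] max [ 0.6155 -0.0767]
   rect [ 560. -134.] [109.9 115.8] 0.82
[[282, 206], [298, 226], [330, 217], [323, 211], [301, 216], [291, 205]] [[0.511, -0.081], [0.509, -0.19], [0.608, -0.185], [0.605, -0.15], [0.538, -0.149], [0.536, -0.086]]
wr scene n 112 min [ 0.569  -0.0285] max [0.6146 0.1221]
   rect [598.9  46.5] [ 42.9 149.9] 8.06
   tail [ 0.6033 -0.0285] head [0.5986 0.1221] [257 226] [304 199]
wr side n 67 min [ 0.5638 -0.04  ] max [0.6104 0.1291]
   rect [587.7  44.5] [ 46.2 169.1] 0.79
   tail [ 0.5931 -0.04  ] head [0.5919 0.1291] [302 194] [279 170]
wrhead wrist n 203 min [0.5646 0.0361] max [0.6105 0.1239]
   rect [589.2  79.3] [44.  87.4] 6.11
(272, 266) [0.6114 0.0107 0.11  ]
(300, 130) [0.4542 0.0384 0.11  ]
(53, 131) [ 0.4549 -0.2172  0.11  ]
(420, 118) [0.4423 0.161  0.11  ]
(400, 290) [0.6437 0.1639 0.11  ]
(95, 305) [ 0.6636 -0.2032  0.11  ]
```

Run:
```python
from h import *
o,F=pickle.load(open("f1.pkl","rb")); o0,F0=pickle.load(open("f0.pkl","rb"))
for n,uv in(("hole",(258.75,222.5)),("mid",(275,213)),("head",(291,203.5))): print(n,cast(F0["scene"],uv,.1165)[0].round(4))
im=F["wrist"]["color"][220:285,225:385]
cv2.imwrite("pics/w1c.png",cv2.resize(im,None,fx=5,fy=5,interpolation=cv2.INTER_CUBIC))
for uv in((345,232),(345,268),(300,244),(300,260)): print(uv,cast(F["wrist"],uv,.1165,o)[0].round(4))
```

```text
hole [ 0.5969 -0.0192  0.1165]
mid [0.5948 0.0323 0.1165]
head [0.5923 0.0845 0.1165]
(345, 232) [0.5658 0.0912 0.1165]
(345, 268) [0.6105 0.0943 0.1165]
(300, 244) [0.5802 0.0416 0.1165]
(300, 260) [0.6002 0.0423 0.1165]
```

View pics/w1c.png

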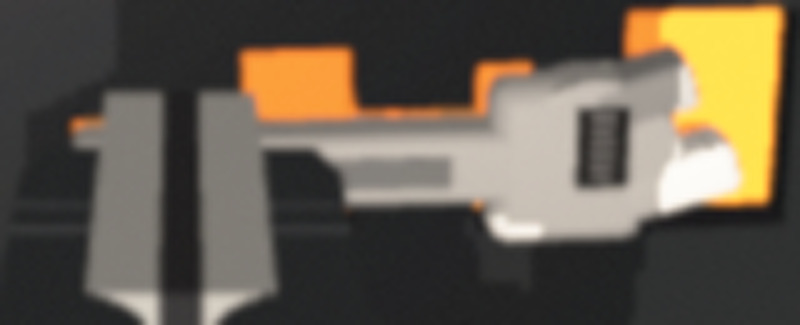

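Call:
play_rows(
  deltas=[
    {"linear": [0.0145, 0.0172, 0.028], "yaw": 0, "grip": -1},
    {"linear": [0.0145, 0.0172, 0.028], "yaw": 0, "grip": -1},
    {"linear": [0.0145, 0.0172, 0.028], "yaw": 0, "grip": -1},
    {"linear": [0.0145, 0.0172, 0.028], "yaw": 0, "grip": -1},
    {"linear": [0.0145, 0.0172, 0.028], "yaw": 0, "grip": -1},
    {"linear": [0.0145, 0.0172, 0.028], "yaw": 0, "grip": -1},
    {"linear": [0, 0, 0.02], "yaw": 0, "grip": -1},
    {"linear": [0, 0, 0], "yaw": 0, "grip": -1},
  ],
)

```text
time: 2.97
ee_pos: [0.5887, 0.084, 0.1347]
ee_rot: [[0.0, 1.0, -0.008], [1.0, -0.0, -0.001], [-0.001, -0.008, -1.0]]
ft_force: [-1.3, 0.3, -0.8]
opening: -0.002
```

Call:
play_rows(
  deltas=[
    {"linear": [0, 0, 0.005], "yaw": 0, "grip": -1},
    {"linear": [0, 0, 0.005], "yaw": 0, "grip": -1},
    {"linear": [0, 0, 0.003], "yaw": 0, "grip": -1},
    {"linear": [0, 0, 0.002], "yaw": 0, "grip": -1},
    {"linear": [0, 0, 0.002], "yaw": 0, "grip": -1},
    {"linear": [0, 0, 0.002], "yaw": 0, "grip": -1},
    {"linear": [0, 0, 0], "yaw": 0, "grip": -1},
    {"linear": [0, 0, 0], "yaw": 0, "grip": -1},
  ],
)

```text
time: 3.63
ee_pos: [0.5911, 0.0834, 0.1206]
ee_rot: [[0.001, 1.0, 0.0], [1.0, -0.001, 0.0], [0.0, 0.0, -1.0]]
ft_force: [0.1, 0.6, -0.4]
opening: -0.001
```

Call:
play_rows(
  deltas=[
    {"linear": [0, 0, 0.002], "yaw": 0, "grip": -1},
    {"linear": [0, 0, 0.002], "yaw": 0, "grip": -1},
    {"linear": [0, 0, 0.002], "yaw": 0, "grip": -1},
    {"linear": [0, 0, 0.002], "yaw": 0, "grip": -1},
    {"linear": [0, 0, 0.002], "yaw": 0, "grip": -1},
    {"linear": [0, 0, 0.001], "yaw": 0, "grip": -1},
    {"linear": [0, 0, 0], "yaw": 0, "grip": -1},
    {"linear": [0, 0, 0], "yaw": 0, "grip": -1},
  ],
)

```text
time: 4.3
ee_pos: [0.5914, 0.0837, 0.11]
ee_rot: [[0.001, 1.0, 0.001], [1.0, -0.001, 0.0], [0.0, 0.001, -1.0]]
ft_force: [-2.0, 0.7, 8.4]
opening: 0.001
```

Call:
play_rows(
  deltas=[
    {"linear": [0, 0, 0.001], "yaw": 0, "grip": -1},
    {"linear": [0, 0, 0.001], "yaw": 0, "grip": -1},
    {"linear": [0, 0, 0.001], "yaw": 0, "grip": -1},
    {"linear": [0, 0, 0], "yaw": 0, "grip": -1},
    {"linear": [0, 0, 0], "yaw": 0, "grip": -1},
    {"linear": [0, 0, 0], "yaw": 0, "grip": -1},
    {"linear": [0, 0, 0], "yaw": 0, "grip": -1},
    {"linear": [0, 0, 0], "yaw": 0, "grip": -1},
  ],
)

```text
time: 4.97
ee_pos: [0.592, 0.0831, 0.1076]
ee_rot: [[0.001, 1.0, 0.002], [1.0, -0.001, -0.001], [-0.001, 0.002, -1.0]]
ft_force: [-1.0, -2.1, 10.8]
opening: 0.001
```

Call:
play_rows(
  deltas=[
    {"linear": [0, 0, 0.001], "yaw": 0, "grip": -1},
    {"linear": [0, 0, 0.001], "yaw": 0, "grip": -1},
    {"linear": [0, 0, 0], "yaw": 0, "grip": -1},
    {"linear": [0, 0, 0], "yaw": 0, "grip": -1},
    {"linear": [0, 0, 0], "yaw": 0, "grip": -1},
    {"linear": [0, 0, 0], "yaw": 0, "grip": -1},
    {"linear": [0, 0, 0], "yaw": 0, "grip": -1},
    {"linear": [0, 0, 0], "yaw": 0, "grip": -1},
  ],
)

```text
time: 5.63
ee_pos: [0.5935, 0.0831, 0.1075]
ee_rot: [[0.001, 1.0, 0.006], [1.0, -0.001, -0.0], [-0.0, 0.006, -1.0]]
ft_force: [-2.6, -4.0, 23.2]
opening: 0.001
```

Call:
play_rows(
  deltas=[
    {"linear": [0, 0, -0.012], "yaw": 0, "grip": -1},
    {"linear": [0, 0, -0.012], "yaw": 0, "grip": -1},
    {"linear": [-0.0325, 0.001, 0], "yaw": 0, "grip": -1},
    {"linear": [-0.0325, 0.001, 0], "yaw": 0, "grip": -1},
    {"linear": [-0.0325, 0.001, 0], "yaw": 0, "grip": -1},
    {"linear": [0, 0, 0.004], "yaw": 0, "grip": -1},
    {"linear": [0, 0, 0.003], "yaw": 0, "grip": -1},
    {"linear": [0, 0, 0.002], "yaw": 0, "grip": -1},
  ],
)

```text
time: 6.3
ee_pos: [0.5936, -0.0138, 0.1189]
ee_rot: [[0.002, 1.0, -0.001], [1.0, -0.002, 0.0], [0.0, -0.001, -1.0]]
ft_force: [-0.1, 1.4, 0.4]
opening: 0.004
```

Call:
play_rows(
  deltas=[
    {"linear": [0, 0, 0.002], "yaw": 0, "grip": -1},
    {"linear": [0, 0, 0.002], "yaw": 0, "grip": -1},
    {"linear": [0, 0, 0.002], "yaw": 0, "grip": -1},
    {"linear": [0, 0, 0.002], "yaw": 0, "grip": -1},
    {"linear": [0, 0, 0.002], "yaw": 0, "grip": -1},
    {"linear": [0, 0, 0.002], "yaw": 0, "grip": -1},
    {"linear": [0, 0, 0.001], "yaw": 0, "grip": -1},
    {"linear": [0, 0, 0], "yaw": 0, "grip": -1},
  ],
)

```text
time: 6.97
ee_pos: [0.5946, -0.0137, 0.1075]
ee_rot: [[0.001, 1.0, 0.001], [1.0, -0.001, 0.0], [0.0, 0.001, -1.0]]
ft_force: [-1.5, 1.8, 9.9]
opening: 0.0
```

Call:
play_rows(
  deltas=[
    {"linear": [0, 0, 0.001], "yaw": 0, "grip": -1},
    {"linear": [0, 0, 0.001], "yaw": 0, "grip": -1},
    {"linear": [0, 0, 0], "yaw": 0, "grip": -1},
    {"linear": [0, 0, 0], "yaw": 0, "grip": -1},
    {"linear": [0, 0, 0], "yaw": 0, "grip": -1},
    {"linear": [0, 0, 0], "yaw": 0, "grip": -1},
    {"linear": [0, 0, 0], "yaw": 0, "grip": -1},
    {"linear": [0, 0, 0], "yaw": 0, "grip": -1},
  ],
)

```text
time: 7.63
ee_pos: [0.5963, -0.0136, 0.1074]
ee_rot: [[0.001, 1.0, 0.005], [1.0, -0.001, 0.0], [0.0, 0.005, -1.0]]
ft_force: [-2.4, 2.6, 21.6]
opening: 0.001
```

Call:
play_rows(
  deltas=[
    {"linear": [0, 0, -0.015], "yaw": 0, "grip": -1},
    {"linear": [0, 0, -0.015], "yaw": 0, "grip": -1},
    {"linear": [-0.038, 0, 0], "yaw": 0, "grip": -1},
    {"linear": [-0.028, -0.018, 0], "yaw": 0, "grip": -1},
    {"linear": [-0.011, -0.027, 0], "yaw": 0, "grip": -1},
    {"linear": [0, -0.027, 0], "yaw": 0, "grip": -1},
    {"linear": [0, 0, 0.007], "yaw": 0, "grip": -1},
    {"linear": [0, 0, 0.005], "yaw": 0, "grip": -1},
  ],
)

```text
time: 8.3
ee_pos: [0.521, -0.0912, 0.1222]
ee_rot: [[0.002, 1.0, -0.0], [1.0, -0.002, 0.0], [0.0, -0.0, -1.0]]
ft_force: [0.4, 0.6, 0.1]
opening: -0.003
```

Call:
play_rows(
  deltas=[
    {"linear": [0, 0, 0.002], "yaw": 0, "grip": -1},
    {"linear": [0, 0, 0.002], "yaw": 0, "grip": -1},
    {"linear": [0, 0, 0.002], "yaw": 0, "grip": -1},
    {"linear": [0, 0, 0.002], "yaw": 0, "grip": -1},
    {"linear": [0, 0, 0.002], "yaw": 0, "grip": -1},
    {"linear": [0, 0, 0.002], "yaw": 0, "grip": -1},
    {"linear": [0, 0, 0.002], "yaw": 0, "grip": -1},
    {"linear": [0, 0, 0.002], "yaw": 0, "grip": -1},
  ],
)

```text
time: 8.97
ee_pos: [0.5233, -0.0911, 0.108]
ee_rot: [[0.001, 1.0, 0.003], [1.0, -0.001, -0.001], [-0.001, 0.003, -1.0]]
ft_force: [-3.7, 3.5, 37.9]
opening: 0.002
```

Call:
play_rows(
  deltas=[
    {"linear": [0, 0, 0.001], "yaw": 0, "grip": -1},
    {"linear": [0, 0, 0.001], "yaw": 0, "grip": -1},
    {"linear": [0, 0, 0], "yaw": 0, "grip": -1},
    {"linear": [0, 0, 0], "yaw": 0, "grip": -1},
    {"linear": [0, 0, 0], "yaw": 0, "grip": -1},
    {"linear": [0, 0, 0], "yaw": 0, "grip": -1},
    {"linear": [0, 0, 0], "yaw": 0, "grip": -1},
    {"linear": [0, 0, 0], "yaw": 0, "grip": -1},
  ],
)

```text
time: 9.63
ee_pos: [0.5254, -0.0911, 0.1081]
ee_rot: [[0.001, 1.0, 0.008], [1.0, -0.001, -0.001], [-0.001, 0.008, -1.0]]
ft_force: [-3.2, 3.0, 32.1]
opening: -0.003
```

Call:
play_rows(
  deltas=[
    {"linear": [0, 0, -0.013], "yaw": 0, "grip": -1},
    {"linear": [0, 0, -0.013], "yaw": 0, "grip": -1},
    {"linear": [-0.025, 0.001, 0], "yaw": 0, "grip": -1},
    {"linear": [-0.025, 0.001, 0], "yaw": 0, "grip": -1},
    {"linear": [-0.025, 0, 0], "yaw": 0, "grip": -1},
    {"linear": [0, 0, 0.004], "yaw": 0, "grip": -1},
    {"linear": [0, 0, 0.003], "yaw": 0, "grip": -1},
    {"linear": [0, 0, 0.002], "yaw": 0, "grip": -1},
  ],
)

```text
time: 10.3
ee_pos: [0.5232, -0.1655, 0.1205]
ee_rot: [[0.001, 1.0, -0.001], [1.0, -0.001, 0.001], [0.001, -0.001, -1.0]]
ft_force: [-0.1, -0.1, 0.1]
opening: -0.003
```

Call:
play_rows(
  deltas=[
    {"linear": [0, 0, 0.002], "yaw": 0, "grip": -1},
    {"linear": [0, 0, 0.002], "yaw": 0, "grip": -1},
    {"linear": [0, 0, 0.002], "yaw": 0, "grip": -1},
    {"linear": [0, 0, 0.002], "yaw": 0, "grip": -1},
    {"linear": [0, 0, 0.002], "yaw": 0, "grip": -1},
    {"linear": [0, 0, 0.002], "yaw": 0, "grip": -1},
    {"linear": [0, 0, 0.002], "yaw": 0, "grip": -1},
    {"linear": [0, 0, 0.002], "yaw": 0, "grip": -1},
  ],
)

```text
time: 10.97
ee_pos: [0.5255, -0.1662, 0.1075]
ee_rot: [[0.0, 1.0, 0.003], [1.0, 0.0, -0.001], [-0.001, 0.003, -1.0]]
ft_force: [-4.6, 3.1, 36.2]
opening: -0.001
```

Call:
play_rows(
  deltas=[
    {"linear": [0, 0, 0.001], "yaw": 0, "grip": -1},
    {"linear": [0, 0, 0], "yaw": 0, "grip": -1},
    {"linear": [0, 0, 0], "yaw": 0, "grip": -1},
    {"linear": [0, 0, 0], "yaw": 0, "grip": -1},
    {"linear": [0, 0, 0], "yaw": 0, "grip": -1},
    {"linear": [0, 0, 0], "yaw": 0, "grip": -1},
    {"linear": [0, 0, 0], "yaw": 0, "grip": -1},
    {"linear": [0, 0, 0], "yaw": 0, "grip": -1},
  ],
)

```text
time: 11.63
ee_pos: [0.5268, -0.1661, 0.1077]
ee_rot: [[0.0, 1.0, 0.006], [1.0, -0.0, -0.002], [-0.002, 0.006, -1.0]]
ft_force: [-2.3, 1.6, 25.7]
opening: -0.003
```

Corner down. Now square_side: tool y +0.0755, tool x +0.0025.

Call:
play_rows(
  deltas=[
    {"linear": [0, 0, -0.013], "yaw": 0, "grip": -1},
    {"linear": [0, 0, -0.013], "yaw": 0, "grip": -1},
    {"linear": [0.001, 0.025, 0], "yaw": 0, "grip": -1},
    {"linear": [0.001, 0.025, 0], "yaw": 0, "grip": -1},
    {"linear": [0.001, 0.025, 0], "yaw": 0, "grip": -1},
    {"linear": [0, 0, 0.004], "yaw": 0, "grip": -1},
    {"linear": [0, 0, 0.003], "yaw": 0, "grip": -1},
    {"linear": [0, 0, 0.002], "yaw": 0, "grip": -1},
  ],
)

```text
time: 12.3
ee_pos: [0.5977, -0.1623, 0.1203]
ee_rot: [[0.0, 1.0, -0.002], [1.0, -0.0, 0.001], [0.001, -0.002, -1.0]]
ft_force: [0.7, -0.3, 0.4]
opening: -0.0
```

Call:
play_rows(
  deltas=[
    {"linear": [0, 0, 0.002], "yaw": 0, "grip": -1},
    {"linear": [0, 0, 0.002], "yaw": 0, "grip": -1},
    {"linear": [0, 0, 0.002], "yaw": 0, "grip": -1},
    {"linear": [0, 0, 0.002], "yaw": 0, "grip": -1},
    {"linear": [0, 0, 0.002], "yaw": 0, "grip": -1},
    {"linear": [0, 0, 0.002], "yaw": 0, "grip": -1},
    {"linear": [0, 0, 0.002], "yaw": 0, "grip": -1},
    {"linear": [0, 0, 0.002], "yaw": 0, "grip": -1},
  ],
)

```text
time: 12.97
ee_pos: [0.6, -0.1633, 0.1074]
ee_rot: [[0.001, 1.0, 0.003], [1.0, -0.001, -0.0], [-0.0, 0.003, -1.0]]
ft_force: [-5.6, 4.7, 30.6]
opening: 0.002
```

Call:
play_rows(
  deltas=[
    {"linear": [0, 0, 0.001], "yaw": 0, "grip": -1},
    {"linear": [0, 0, 0], "yaw": 0, "grip": -1},
    {"linear": [0, 0, 0], "yaw": 0, "grip": -1},
    {"linear": [0, 0, 0], "yaw": 0, "grip": -1},
    {"linear": [0, 0, 0], "yaw": 0, "grip": -1},
    {"linear": [0, 0, 0], "yaw": 0, "grip": -1},
    {"linear": [0, 0, 0], "yaw": 0, "grip": -1},
    {"linear": [0, 0, 0], "yaw": 0, "grip": -1},
  ],
)

```text
time: 13.63
ee_pos: [0.6007, -0.1633, 0.1075]
ee_rot: [[0.001, 1.0, 0.005], [1.0, -0.001, -0.001], [-0.001, 0.005, -1.0]]
ft_force: [-1.7, 3.1, 20.3]
opening: 0.001
```

Re-pressing square_long (0.1081 last time) and then wrench_head, as each was the first press on its tool.

Call:
play_rows(
  deltas=[
    {"linear": [0, 0, -0.013], "yaw": 0, "grip": -1},
    {"linear": [0, 0, -0.013], "yaw": 0, "grip": -1},
    {"linear": [0.024, -0.026, 0], "yaw": 0, "grip": -1},
    {"linear": [0.024, -0.026, 0], "yaw": 0, "grip": -1},
    {"linear": [0.024, -0.026, 0], "yaw": 0, "grip": -1},
    {"linear": [0, 0, 0.006], "yaw": 0, "grip": -1},
    {"linear": [0, 0, 0.006], "yaw": 0, "grip": -1},
    {"linear": [0, 0, 0.006], "yaw": 0, "grip": -1},
  ],
)

```text
time: 14.3
ee_pos: [0.5219, -0.0912, 0.1127]
ee_rot: [[0.001, 1.0, 0.002], [1.0, -0.001, -0.001], [-0.001, 0.002, -1.0]]
ft_force: [-0.0, 0.7, -0.1]
opening: -0.001
```

Call:
play_rows(
  deltas=[
    {"linear": [0, 0, 0.002], "yaw": 0, "grip": -1},
    {"linear": [0, 0, 0.002], "yaw": 0, "grip": -1},
    {"linear": [0, 0, 0.002], "yaw": 0, "grip": -1},
    {"linear": [0, 0, 0.002], "yaw": 0, "grip": -1},
    {"linear": [0, 0, 0.001], "yaw": 0, "grip": -1},
    {"linear": [0, 0, 0], "yaw": 0, "grip": -1},
    {"linear": [0, 0, 0], "yaw": 0, "grip": -1},
    {"linear": [0, 0, 0], "yaw": 0, "grip": -1},
  ],
)

```text
time: 14.97
ee_pos: [0.5253, -0.0916, 0.1071]
ee_rot: [[0.002, 1.0, 0.009], [1.0, -0.002, -0.001], [-0.001, 0.009, -1.0]]
ft_force: [-2.0, 4.7, 31.0]
opening: -0.002
```

Call:
play_rows(
  deltas=[
    {"linear": [0, 0, -0.015], "yaw": 0, "grip": -1},
    {"linear": [0, 0, -0.015], "yaw": 0, "grip": -1},
    {"linear": [0.02, 0.03, 0], "yaw": 0, "grip": -1},
    {"linear": [0.02, 0.03, 0], "yaw": 0, "grip": -1},
    {"linear": [0.034, 0.009, 0], "yaw": 0, "grip": -1},
    {"linear": [0.034, 0, 0], "yaw": 0, "grip": -1},
    {"linear": [0.034, 0, 0], "yaw": 0, "grip": -1},
    {"linear": [0.032, 0, 0], "yaw": 0, "grip": -1},
  ],
)

```text
time: 15.63
ee_pos: [0.5907, 0.0843, 0.133]
ee_rot: [[0.002, 1.0, 0.0], [1.0, -0.002, 0.0], [0.0, 0.0, -1.0]]
ft_force: [0.4, 0.6, 0.7]
opening: -0.001
```

Call:
play_rows(
  deltas=[
    {"linear": [0, 0, 0.006], "yaw": 0, "grip": -1},
    {"linear": [0, 0, 0.006], "yaw": 0, "grip": -1},
    {"linear": [0, 0, 0.006], "yaw": 0, "grip": -1},
    {"linear": [0, 0, 0.004], "yaw": 0, "grip": -1},
    {"linear": [0, 0, 0.003], "yaw": 0, "grip": -1},
    {"linear": [0, 0, 0.003], "yaw": 0, "grip": -1},
    {"linear": [0, 0, 0.002], "yaw": 0, "grip": -1},
    {"linear": [0, 0, 0], "yaw": 0, "grip": -1},
  ],
)

```text
time: 16.3
ee_pos: [0.5941, 0.0818, 0.1073]
ee_rot: [[0.002, 1.0, 0.008], [1.0, -0.002, 0.0], [0.0, 0.008, -1.0]]
ft_force: [-0.9, -3.3, 24.5]
opening: 0.001
```

All five points bottom out at z 0.1071–0.1077 (home = 0.1075). I'm lifting clear and moving in front of the pull, then taking a check picture.

Call:
play_rows(
  deltas=[
    {"linear": [0, 0, -0.03], "yaw": 0, "grip": -1},
    {"linear": [0, 0, -0.036], "yaw": 0, "grip": -1},
    {"linear": [-0.018, -0.032, -0.01], "yaw": 0, "grip": -1},
    {"linear": [-0.018, -0.032, -0.01], "yaw": 0, "grip": -1},
    {"linear": [-0.019, -0.032, -0.01], "yaw": 0, "grip": -1},
    {"linear": [-0.019, -0.032, -0.01], "yaw": 0, "grip": -1},
    {"linear": [-0.019, -0.032, -0.01], "yaw": 0, "grip": -1},
    {"linear": [-0.019, -0.031, -0.01], "yaw": 0, "grip": -1},
  ],
)

```text
time: 16.97
ee_pos: [0.397, -0.0302, 0.2295]
ee_rot: [[0.002, 1.0, -0.0], [1.0, -0.002, -0.0], [-0.0, -0.0, -1.0]]
ft_force: [-0.9, -0.2, 1.1]
opening: -0.005
```

Run:
```python
from rig import arm, grab_frame
from h import *
o=arm.get_obs(); print(o["time"],o["ee_pos"],o["ft_force"])
F={n:grab_frame(n) for n in("wrist","scene")}
pickle.dump((o,F),open("f2.pkl","wb"))
a=cv2.resize(F["scene"]["color"][140:285,150:350],(800,580),interpolation=cv2.INTER_CUBIC)
cv2.imwrite("pics/w2.png",F["wrist"]["color"]); cv2.imwrite("pics/s2.png",a)
```

```text
16.9667 [ 0.39700221 -0.03017622  0.22951142] [-0.86262802 -0.24874414  1.1107858 ]
```

View pics/w2.png

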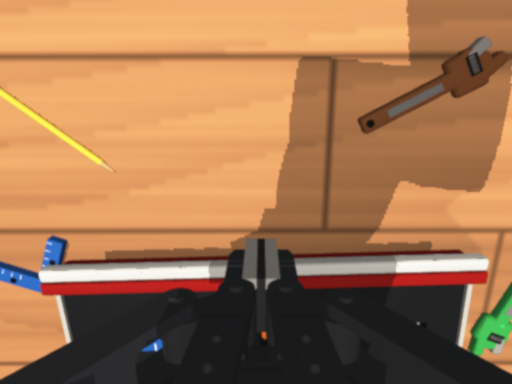

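Run:
```python
from h import *
o,F=pickle.load(open("f2.pkl","rb"))
for uv in((45,266),(200,262),(330,258),(485,254)): print(uv,cast(F["wrist"],uv,.11,o)[0].round(4))
```

```text
(45, 266) [ 0.4665 -0.2123  0.11  ]
(200, 262) [ 0.4629 -0.0807  0.11  ]
(330, 258) [0.4593 0.029  0.11  ]
(485, 254) [0.4557 0.1591 0.11  ]
```

View pics/s2.png

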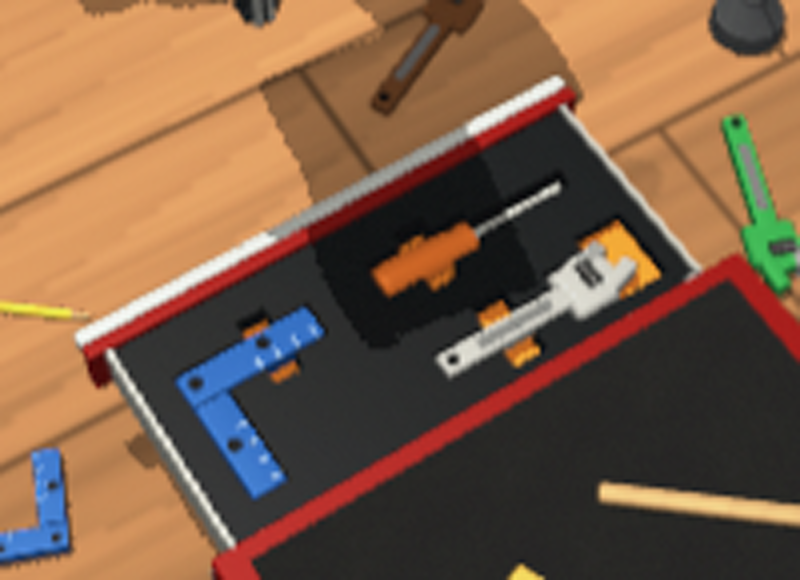

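Both tools look flush and the screwdriver is untouched. Next I descend in front of the pull and start the push.

Call:
play_rows(
  deltas=[
    {"linear": [0, 0, 0.03], "yaw": 0, "grip": -1},
    {"linear": [0, 0, 0.03], "yaw": 0, "grip": -1},
    {"linear": [0, 0, 0.03], "yaw": 0, "grip": -1},
    {"linear": [0, 0, 0.025], "yaw": 0, "grip": -1},
    {"linear": [0, 0, 0.013], "yaw": 0, "grip": -1},
    {"linear": [0, 0, 0], "yaw": 0, "grip": -1},
    {"linear": [0, 0.01, 0], "yaw": 0, "grip": -1},
    {"linear": [0, 0.01, 0], "yaw": 0, "grip": -1},
  ],
)

```text
time: 17.73
ee_pos: [0.4204, -0.0292, 0.102]
ee_rot: [[0.002, 1.0, 0.001], [1.0, -0.002, -0.0], [-0.0, 0.001, -1.0]]
ft_force: [-0.1, 0.3, 0.1]
opening: 0.004
```

Call:
play_rows(
  deltas=[
    {"linear": [0, 0.01, 0], "yaw": 0, "grip": -1},
    {"linear": [0, 0.008, 0], "yaw": 0, "grip": -1},
    {"linear": [0, 0.008, 0], "yaw": 0, "grip": -1},
    {"linear": [0, 0.008, 0], "yaw": 0, "grip": -1},
    {"linear": [0, 0.008, 0], "yaw": 0, "grip": -1},
    {"linear": [0, 0.008, 0], "yaw": 0, "grip": -1},
    {"linear": [0, 0.008, 0], "yaw": 0, "grip": -1},
    {"linear": [0, 0, 0], "yaw": 0, "grip": -1},
  ],
)

```text
time: 18.4
ee_pos: [0.4784, -0.0288, 0.1015]
ee_rot: [[0.001, 1.0, 0.001], [1.0, -0.001, 0.0], [0.0, 0.001, -1.0]]
ft_force: [0.3, -0.1, 0.4]
opening: -0.006
```

Call:
play_rows(
  deltas=[
    {"linear": [0, 0.01, 0], "yaw": 0, "grip": -1},
    {"linear": [0, 0.01, 0], "yaw": 0, "grip": -1},
    {"linear": [0, 0.01, 0], "yaw": 0, "grip": -1},
    {"linear": [0.001, 0.01, 0], "yaw": 0, "grip": -1},
    {"linear": [0, 0.01, 0], "yaw": 0, "grip": -1},
    {"linear": [0.001, 0.01, 0], "yaw": 0, "grip": -1},
    {"linear": [0, 0.01, 0], "yaw": 0, "grip": -1},
    {"linear": [0, 0.01, 0], "yaw": 0, "grip": -1},
  ],
)

```text
time: 19.07
ee_pos: [0.5555, -0.0268, 0.1008]
ee_rot: [[0.001, 1.0, -0.004], [1.0, -0.001, 0.0], [0.0, -0.004, -1.0]]
ft_force: [-5.6, 2.0, 2.3]
opening: -0.0
```

Call:
play_rows(
  deltas=[
    {"linear": [0, 0.009, 0], "yaw": 0, "grip": -1},
    {"linear": [0.001, 0.009, 0], "yaw": 0, "grip": -1},
    {"linear": [0, 0.008, 0], "yaw": 0, "grip": -1},
    {"linear": [0, 0.007, 0], "yaw": 0, "grip": -1},
    {"linear": [0.001, 0.006, 0], "yaw": 0, "grip": -1},
    {"linear": [0, 0.005, 0], "yaw": 0, "grip": -1},
    {"linear": [0, 0.004, 0], "yaw": 0, "grip": -1},
    {"linear": [0, 0.004, 0], "yaw": 0, "grip": -1},
  ],
)

```text
time: 19.73
ee_pos: [0.6086, -0.0249, 0.1009]
ee_rot: [[0.001, 1.0, -0.001], [1.0, -0.001, 0.0], [0.0, -0.001, -1.0]]
ft_force: [-4.6, 0.1, -2.0]
opening: -0.001
```

Call:
play_rows(
  deltas=[
    {"linear": [0, 0.003, 0], "yaw": 0, "grip": -1},
    {"linear": [0, 0.003, 0], "yaw": 0, "grip": -1},
    {"linear": [0, 0.003, 0], "yaw": 0, "grip": -1},
    {"linear": [0, 0.003, 0], "yaw": 0, "grip": -1},
    {"linear": [0, 0.003, 0], "yaw": 0, "grip": -1},
    {"linear": [0, 0.002, 0], "yaw": 0, "grip": -1},
    {"linear": [0, 0.002, 0], "yaw": 0, "grip": -1},
    {"linear": [0, 0.002, 0], "yaw": 0, "grip": -1},
  ],
)

```text
time: 20.4
ee_pos: [0.6162, -0.0248, 0.1005]
ee_rot: [[0.0, 1.0, -0.03], [1.0, -0.0, 0.001], [0.001, -0.03, -1.0]]
ft_force: [-55.4, 0.1, 40.9]
opening: -0.001
```

Hard stop at x 0.616, matching the expected full travel. Backing off and checking.

Call:
play_rows(
  deltas=[
    {"linear": [0, -0.015, 0], "yaw": 0, "grip": -1},
    {"linear": [0, -0.03, 0], "yaw": 0, "grip": -1},
    {"linear": [0, -0.04, 0], "yaw": 0, "grip": -1},
    {"linear": [0, -0.04, 0], "yaw": 0, "grip": -1},
    {"linear": [0, -0.04, -0.01], "yaw": 0, "grip": -1},
    {"linear": [0, -0.03, -0.028], "yaw": 0, "grip": -1},
    {"linear": [0, -0.01, -0.035], "yaw": 0, "grip": -1},
    {"linear": [0, 0, -0.03], "yaw": 0, "grip": -1},
  ],
)

```text
time: 21.07
ee_pos: [0.4232, -0.0249, 0.2061]
ee_rot: [[0.001, 1.0, 0.001], [1.0, -0.001, -0.0], [-0.0, 0.001, -1.0]]
ft_force: [0.8, 0.6, 0.2]
opening: -0.001
```

Run:
```python
from rig import arm, grab_frame
from h import *
o=arm.get_obs(); print(o["time"],o["ee_pos"],o["ft_force"])
F={n:grab_frame(n) for n in("wrist","scene")}
pickle.dump((o,F),open("f3.pkl","wb"))
cv2.imwrite("pics/s3.png",F["scene"]["color"])
cv2.imwrite("pics/w3.png",F["wrist"]["color"])
```

```text
21.0667 [ 0.42323784 -0.02488314  0.20608262] [0.75335379 0.61477592 0.20481349]
```

View pics/s3.png

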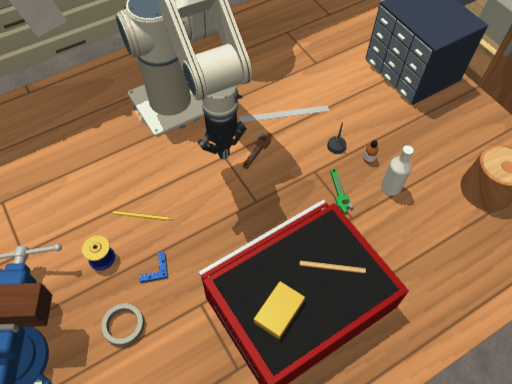

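View pics/w3.png

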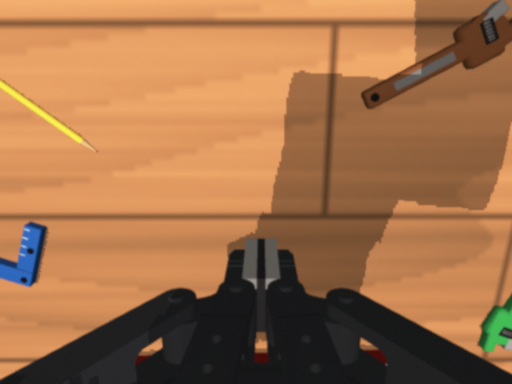

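Run:
```python
from h import *
_,F0=pickle.load(open("f0.pkl","rb")); o,F=pickle.load(open("f3.pkl","rb"))
for F_,roi in((F0["scene"],(160,150,295,228)),(F["scene"],(195,198,332,278))):
    hsv=cv2.cvtColor(F_["color"],cv2.COLOR_BGR2HSV); m=cv2.inRange(hsv,(0,0,120),(180,40,255))
    x0,y0,x1,y1=roi; r=np.zeros_like(m); r[y0:y1,x0:x1]=m[y0:y1,x0:x1]
    c=max(cv2.findContours(r,cv2.RETR_EXTERNAL,cv2.CHAIN_APPROX_NONE)[0],key=cv2.contourArea)[:,0]
    P=cast(F_,c,.11)[:,:2]; rc=cv2.minAreaRect((P*1e3).astype(np.float32)); print(np.round(rc[0],1),np.round(rc[1],1),round(rc[2],2))
```

```text
[452.8 -29.3] [ 10.2 386.1] 1.64
[632.6 -24.9] [ 10.3 384.8] 1.64
```

```bash
python3 -c "
from rig import arm
print(arm.get_obs()['ft_force']); print(arm.sign_off())"
```

```text
[ 0.61401407  0.08269672 -0.38132008]
the job is handed in; nothing more can be done
None
```

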